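# Index the rotary board holder and latch it

### The job

With a fingertip, push the orange forked arm of the rotary board holder round until its fork faces the latch, while the latch is still swung out; then push the red end of the latch arm inwards until the latch is fully home against its yellow stop, with its steel nose in the fork. Nothing needs to be picked up: leave the round board lying in its ring and the loose things around the holder where they are.

Things in the scene. Friction and masses are not known exactly. Their poses are not given: they have to be found in the camera images.
- holder: Fixed foot of the holder: dark steel disc 196 mm across, 12 mm thick, with a strut to the latch pivot. Origin: on the table, on the upright axis about which the black ring turns; z up. In this frame (x, y in mm): latch pivot (-90, -155), the fork's proper place (0, -128), yellow stop post (-55, -143), 10 mm thick, 64 mm high.
- rotor (a joint): Turn of the black ring (140 mm across, 36 to 56 mm above the table), rad, counter-clockwise from above; 0 = fork facing the latch. Range -0.6 to 2.9, starts at 0.7 to 2.3: push it clockwise. 0.5 N at the fork turns it; it stays where left. At value q the orange arm points along -pi/2 + q in the holder's frame; two black arms, 100 mm long, stand 120 degrees either side.
- fork (a point): Middle of the orange fork's gap, 128 mm from the turning axis, 52 mm above the table. Two prongs, 106 to 140 mm from the axis, each 8 mm thick, 44 to 60 mm above the table, gap 30 mm, so 46 mm over the outer sides. A fingertip can push an outer side, its end 20 to 50 mm above the table (the foot disc does not reach there).
- latch (a joint): Swing of the latch arm about its upright pivot, rad: 0 = home against the yellow stop (arm along the holder's +x), positive = swung outwards, clockwise from above; at most 1.25, starts at 0.7 to 1.1. 0.5 N at the red end moves it; it stays where left. At value q it points along -q in the holder's frame. The nose enters if the fork is within 0.05 rad of 0, and then holds it.
- latch_pivot (a point): Axis of the latch arm, 52 mm above the table.
- red_end (a point): Centre of the red block at the end of the latch arm, 122 mm from the pivot, 54 mm above the table. Block: 32 mm along the arm, 16 mm wide, 40 to 68 mm above the bare table. The steel nose, a 12 mm round pin, sticks 36 mm inwards from the arm's middle line, 90 mm from the pivot.
- board: Round green circuit board, 116 mm across, 4 mm thick with parts up to 11 mm high on it (top about 57 mm above the table); it lies loose in the black ring and turns with it. Origin: centre of its underside, 42 mm above the table.
- flux_tin: Loose clear tin of amber flux, 56 mm across, 20 mm high; origin under its centre. Stands beside the holder.
- tin_lid: Loose green lid, 60 mm across, 8 mm high; origin under its centre.
- cap_a: Loose brown capacitor standing upright, 22 mm across, 36 mm high, beyond the holder; origin under its centre.
- cap_b: Another such capacitor, standing to the left of the holder.
- cap_c: Another such capacitor, next to the last.
- heat_sink: Loose aluminium heat sink, 50 x 40 x 26 mm; origin under its centre.
- screwdriver: Loose screwdriver lying on the table at the left; origin under its middle.
There are look-alikes about, which are no part of the job. Several things have the shape of the board; the one meant has the colours described above.

How it is judged (in metres and radians):
On the way, in this order (a step that is already met when the one before it is completed fails the run):
1. the orange fork faces the latch (within 0.1 rad) while the latch is still swung out (value of joint rotor between -0.1 and 0.1 rad and value of joint latch above 0.5 rad), for 0.2 s.
2. the latch is home (value of joint latch below 0.06 rad), for 0.2 s.
At the end, for the whole second after the job is handed in: The fork faces the latch within 0.1 rad and is at rest, the latch is within 0.06 rad of its home stop with its nose in the fork, and the board lies flat in its ring (value of joint rotor between -0.1 and 0.1 rad and value of joint latch below 0.06 rad and velocity of joint rotor between -0.05 and 0.05 rad/s and z of board in the frame of holder below 0.047 m and horizontal distance between board and holder below 0.008 m); the robot touches nothing.
It fails at once if the round board is lifted out of its ring (more than 10 mm) (z of board in the frame of holder above 0.052 m).
It fails at once if a loose thing around the holder is moved more than 20 mm or lifted (distance of any of flux_tin, tin_lid, cap_a, cap_b, cap_c, heat_sink, screwdriver from where it was at the start of the episode above 0.02 m).
It also fails if it takes over 64 s, if anything falls off the work surface, if the arm or the gripper's body presses on something with over 40 N, if the wrist force passes 120 N, or if a joint passes its speed limit or range.

### The arm

A 7-joint arm with a two-finger parallel gripper is mounted at the origin on the work surface. World frame = base frame: x ahead of the robot, y to its left, z up, the work surface at z = 0. Lengths are in mm, angles in rad, forces in N, time in s.
With the tool pointing down it reaches from about 400 to 750 mm from the base axis. Payload 19.5 kg.
Tool frame: the origin (TCP) lies between the finger pads; the fingertips stand ctrl.tcp_to_tips ahead of it and the grasp point (between the pads) lies 6 mm ahead of it (ctrl.tcp_to_tips is the distance from the TCP to the fingertips, in mm); z points along the fingers, y is the direction in which the jaws open and shut (so a half turn about z gives the same grasp; the last joint's range is limited). The gripper opens to 85 mm and grips with 20 to 120 N. Pads are 22 mm wide; open, the fingers measure 114 mm over their backs; the gripper's body (76 mm by 85 mm) begins 54 mm behind the grasp point. The pads swing forward as they close: fully open they stand 13 mm farther back than shut.
Start: joints at [-1.33, 0.707, -0.028, 1.485, 0.022, 0.951, -0.075], TCP at [160.44, 552.139, 256.268] pointing down, gripper open.
Joint ranges: [-2.71, 2.71], [-0.32, 2.16], [-1.57, 1.52], [0, 2.45], [-1.46, 4.6], [0, 2.02], [-2.83, 2.83]. Speed limits (rad/s): [1.89, 1.89, 2.57, 2.57, 3.01, 3.01, 3.01].

### API

Orientations are given as [roll, pitch, yaw] about the fixed x, y, z axes, in that order (R = Rz(yaw) Ry(pitch) Rx(roll)).
In Python, from rig import ctrl gives the robot as it stands.
- The arm moves only by the tool apply_moves, never from a script. Its argument "deltas" is a list of rows, each an object of numbers: "tx", "ty", "tz": the shift along the tool's x, y, z in mm; "ax", "ay", "az": the turn, a rotation vector about the tool's x, y, z in degrees. A call has 1 to 10 rows; each row shifts and turns the commanded pose from where the row before left it, along the tool's axes as they then stand; what a row does not reach is not made up. A row lasts 1/12 s, in which the tool goes at most 41.7 mm and 7.16 degrees, less where a joint would pass 70% of its speed; a pose out of reach is approached as far as the arm can. A call is refused whole if a number of a shift passes 41.7 or a number of a turn 7.16, either way. A call with a gripper value outside its range is refused whole. "gripper" is the opening, from 0 (shut) to 1 (fully open), set as the call begins (left out, the last holds). The fingers move at their own pace and stop on an object; "force" is the grip in N (left out, the last holds). Time passes only in rows, so rows that do not move let the fingers close. It gives the time, the measured TCP pose, the force and the opening at its end, in the units of the state.
- ctrl.read_state(): the state, without advancing time (a new reading comes with each control period).
- ctrl.get_image(name): name is "side" or "top"; returns a dict with "img" (400x640x3 uint8, red, green, blue), "camera_matrix" (3x3 intrinsics, pixels), "cam_to_world" (4x4, takes a point from camera to world coordinates). Camera axes: x right, y down, z forward; pixel columns grow to the right and rows downward; lengths in mm; the calibration is good to about 2 mm. A picture is of the moment at which its call begins. There is no depth.
- ctrl.finish_job(): hands the job in, once; it reports no verdict.
The state is a dict: "clock": time; "joint_positions": joint angles; "joint_velocities": joint speeds; "joint_torque": joint torques, N m; "eef_pos": TCP position; "tcp_rot": TCP orientation; "ft_force": force on the tool from outside, world axes, zero at the start; "ft_torque": the same for the moment, N m; "gripper_width": finger opening in mm.
Only numpy, scipy, OpenCV 4.12 (cv2) and the standard library are available. Lean on these libraries where they do the work, as an engineer would, in place of code of your own. Each camera call takes 0.05 s, during which the arm holds its last target. There are 200 camera calls.

## Working session

There is one attempt and no reset: what is moved stays moved. The work goes in short steps, Python scripts to look and compute and a tool call to move; the robot and the scene stay as the last step left them, time stands still between calls to the robot, and variables do not carry over. Pictures are saved under pics/ and viewed, about 8 in all and at most 12, crops included, and the job is handed in when it is done.

Besides the shell and the picture viewer there is one more tool, called after "Call:" as name(argument=value, ...), one argument or row to a line, values as JSON. apply_moves: Moves the arm, as the interface text tells. Its arguments: {"type":"object","properties":{"deltas":{"type":"array","items":{"type":"object","properties":{"tx":{"type":"number"},"ty":{"type":"number"},"tz":{"type":"number"},"ax":{"type":"number"},"ay":{"type":"number"},"az":{"type":"number"}}}},"gripper":{"type":"number"},"force":{"type":"number"}},"required":["deltas"]}

```bash
mkdir -p pics; ls; cat > h.py <<'E'
import numpy as np, cv2
from rig import ctrl
def shot(n,f):
    d=ctrl.get_image(n); cv2.imwrite('pics/'+f,d['img'][:,:,::-1]); np.savez('pics/'+f+'.npz',**d); return d
def ray(d,uv,z):
    K=d['camera_matrix'];T=d['cam_to_world']
    r=T[:3,:3]@np.linalg.solve(K,[uv[0],uv[1],1.]); o=T[:3,3]
    return o+r*(z-o[2])/r[2]
def proj(d,p):
    T=np.linalg.inv(d['cam_to_world']);c=T[:3,:3]@np.array(p,float)+T[:3,3];c=d['camera_matrix']@c;return c[:2]/c[2]
E
python3 - <<'E'
from h import *
a=shot('top','t0.png');b=shot('side','s0.png')
for d in(a,b):print(d['camera_matrix'].round(1).tolist(),d['cam_to_world'].round(3).tolist())
print(ctrl.read_state(),ctrl.tcp_to_tips)
E
```

```text
pics
[[474.1, 0.0, 321.0], [0.0, 474.1, 206.7], [0.0, 0.0, 1.0]] [[0.027, -0.987, 0.156, 394.319], [-1.0, -0.025, 0.013, 97.36], [-0.009, -0.156, -0.988, 1145.268], [0.0, 0.0, 0.0, 1.0]]
[[433.2, 0.0, 314.6], [0.0, 433.2, 190.3], [0.0, 0.0, 1.0]] [[0.72, -0.442, 0.535, 67.062], [-0.694, -0.455, 0.558, -385.911], [-0.003, -0.773, -0.635, 679.028], [0.0, 0.0, 0.0, 1.0]]
{'clock': 0.1, 'joint_positions': array([-1.32968506,  0.70702196, -0.02762474,  1.48492535,  0.02198697,
        0.95086412, -0.07551024]), 'joint_velocities': array([-0.00091629, -0.00049299, -0.00038431, -0.00073528, -0.00050557,
       -0.00109854,  0.00224543]), 'joint_torque': array([ 2.00797265e-03, -8.84277391e+01,  1.23639576e+00, -2.36455232e+01,
        1.70102465e-02,  4.92681851e-03, -1.19597550e-05]), 'eef_pos': array([160.39546267, 551.97751763, 255.89124638]), 'tcp_rot': array([-3.14067560e+00,  9.65573129e-06,  2.85876825e+00]), 'ft_force': array([0.90149227, 0.67232284, 0.21044463]), 'ft_torque': array([-0.01080318,  0.01484668,  0.0335751 ]), 'gripper_width': 85.64365097709397} 25.0
```

View pics/t0.png

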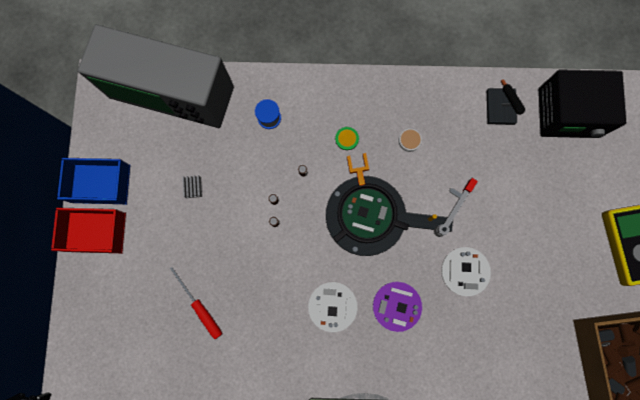

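View pics/s0.png

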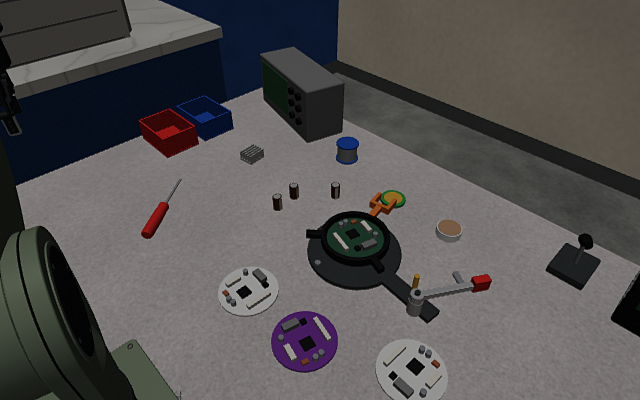

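The top view shows the green board in its black ring at (365,213), the orange fork at (358,165), the latch pivot at (443,229) and the red end at (471,185). Possible mix-ups:
- **Green board:** the look-alikes are white at (332,306), purple at (398,306) and white at (466,271).
- **Red block:** the red bin at (88,231) and the screwdriver at (207,318) are also red.
- **Orange fork:** the lid at (347,138) and the tin at (410,140) are similar in colour.

I choose the green board's holder, and next I'll measure it and check it in one close crop.

```bash
cat > m.py <<'E'
from h import *
def cents(d,box,lo,hi,zs,mina=8):
    x0,y0,x1,y1=box;hs=cv2.cvtColor(d['img'],cv2.COLOR_RGB2HSV)[y0:y1,x0:x1]
    m=cv2.inRange(hs,lo,hi);n,_,st,c=cv2.connectedComponentsWithStats(m)
    return [(st[i,4],(c[i]+[x0,y0]).round(1),ray(d,c[i]+[x0,y0],zs)[:2].round(1)) for i in range(1,n) if st[i,4]>=mina]
def arm(d,z=52):   # orange
    return cents(d,(270,110,540,320),(8,170,120),(19,255,255),z)
def red(d,z=68):
    r=cents(d,(400,120,560,330),(0,180,90),(5,255,255),z)+cents(d,(400,120,560,330),(174,150,90),(180,255,255),z)
    return r
E
python3 - <<'E'
from m import *
a=dict(np.load('pics/t0.png.npz'));b=dict(np.load('pics/s0.png.npz'))
print('arm',arm(a,57));print('red',red(a))
print('side red',red(b,54), 'side arm',arm(b,55))
g=cents(a,(320,170,410,260),(40,60,20),(85,255,255),46);print('green',g)
# disc dark outline: fit
gr=cv2.cvtColor(a['img'],cv2.COLOR_RGB2GRAY)
m=(gr<75).astype('uint8');m[:,:320]=0;m[:170]=0;m[262:]=0;m[:,470:]=0
m=cv2.morphologyEx(m,cv2.MORPH_OPEN,np.ones((31,31)))
c=max(cv2.findContours(m,0,1)[0],key=cv2.contourArea);e=cv2.fitEllipse(c);print('disc',e,ray(a,e[0],12))
for n,u,z in [('pivot',(443,229),60),('tin',(410,140),20),('lid',(347,138),8),('capa',(303,169),36),('capb',(273,198),36),('capc',(274,221),36)]:print(n,ray(a,u,z).round(0))
cv2.imwrite('pics/c0.png',cv2.resize(a['img'][110:280,280:500,::-1],None,fx=3.5,fy=3.5,interpolation=cv2.INTER_CUBIC))
E
```

```text
arm [(np.int32(219), array([358.8, 169.5]), array([657.1,  25.7])), (np.int32(8), array([353.8, 199.6]), array([584.8,  36.4]))]
red [(np.int32(85), array([470.7, 184.7]), array([ 624.7, -232.5]))]
side red [(np.int32(118), array([481.4, 278.7]), array([ 635.6, -229.8]))] side arm [(np.int32(178), array([379.8, 204.5]), array([660.8,  28.6])), (np.int32(46), array([392.4, 196.2]), array([703.,  27.]))]
green [(np.int32(1537), array([366.8, 213.3]), array([555. ,   4.9]))]Traceback (most recent call last):
  File "<stdin>", line 10, in <module>
ValueError: max() iterable argument is empty
```

```bash
python3 - <<'E'
from m import *
a=dict(np.load('pics/t0.png.npz'));b=dict(np.load('pics/s0.png.npz'))
for d,box in((a,(320,170,410,260)),(b,(310,200,405,270))):
    x0,y0,x1,y1=box
    hs=cv2.cvtColor(d['img'],cv2.COLOR_RGB2HSV)[y0:y1,x0:x1]
    m=cv2.inRange(hs,(50,60,25),(90,255,255));m=cv2.morphologyEx(m,cv2.MORPH_OPEN,np.ones((3,3)))
    p=np.argwhere(m)[:,::-1].astype('float32')
    h=cv2.convexHull(p).reshape(-1,2)+[x0,y0]
    w=np.array([ray(d,q,46)[:2] for q in h],'float32')
    print('board circle',cv2.minEnclosingCircle(w))
for n,u,z in [('pivot',(443,229),60),('tin',(410,140),20),('lid',(347,138),8),('capa',(303,169),36),('capb',(273,198),36),('capc',(274,221),36),('stop',(434,217),64)]:print(n,ray(a,u,z).round(0))
cv2.imwrite('pics/c0.png',cv2.resize(a['img'][110:280,280:500,::-1],None,fx=3.5,fy=3.5,interpolation=cv2.INTER_CUBIC))
E
```

```text
board circle ((556.3765258789062, 4.7789483070373535), 59.35887908935547)
board circle ((609.9805908203125, 10.259906768798828), 110.37126922607422)
pivot [ 521. -169.   60.]
tin [ 743. -101.   20.]
lid [748.  53.   8.]
capa [660. 158.  36.]
capb [588. 227.  36.]
capc [533. 222.  36.]
stop [ 548. -148.   64.]
```

View pics/c0.png

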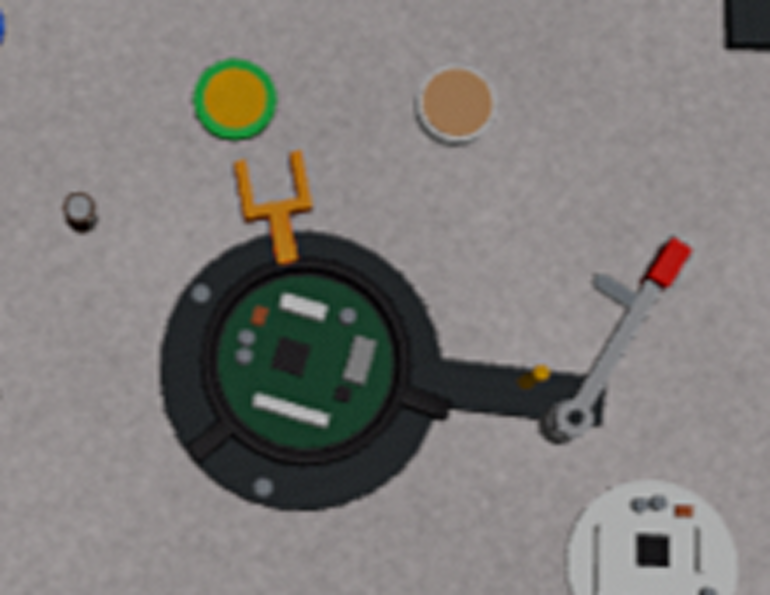

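Checks on the measurements:
- **Pivot:** it lies 179 mm from the board centre (556,5), and it should be 179 mm. That puts the holder yaw at about 18.9°.
- **Stop post:** predicted (550,-148), measured (548,-148).
- **Red end:** 121 mm from the pivot, so the latch is at about 0.86 rad.
- **Fork:** direction about 11.7°, so the rotor is at about 1.45 rad.

The crop confirms the orange fork at (275,200), the red block at (668,262) and the yellow stop at (541,373). The lid and tin are clear of the fork's path. I'll move now with the gripper shut.

Call:
apply_moves(
  deltas=[
    {"tx": -30,"ty": -15},
    {"tx": -31,"ty": -15},
    {"tx": -31,"ty": -15},
    {"tx": -31,"ty": -15},
    {"tx": -31,"ty": -15},
    {"tx": -31,"ty": -15},
    {"tx": -31,"ty": -15},
    {"tx": -31,"ty": -15},
    {"tx": -31,"ty": -15},
    {"tx": -31,"ty": -15},
  ],
  gripper=0,
)

```text
schema error: expected keys tx, ty, tz, ax, ay, az
```

Call:
apply_moves(
  deltas=[
    {"tx": -31,"ty": -15},
    {"tx": -31,"ty": -15},
    {"tx": -31,"ty": -15},
    {"tx": -31,"ty": -15},
    {"tx": -31,"ty": -15},
    {"tx": -31,"ty": -15},
    {"tx": -30,"ty": -15},
    {"tx": -30,"ty": -15},
    {"tx": -30,"ty": -15},
    {"tx": -30,"ty": -15},
  ],
)

```text
schema error: expected keys tx, ty, tz, ax, ay, az
```

Call:
apply_moves(
  deltas=[
    {"az": -7},
    {"az": -7},
    {"az": -7},
    {"az": -7},
    {},
  ],
)

```text
schema error: expected keys tx, ty, tz, ax, ay, az
```

```bash
cat >> m.py <<'E'
C=np.array([556.,4.8]);W=np.radians(18.9)
def rt(th):
    s=ctrl.read_state();p=s['eef_pos'];v=p[:2]-C;c,k=np.cos(np.radians(th)),np.sin(np.radians(th))
    print('pos',p.round(1),'yaw',np.degrees(s['tcp_rot']).round(1),'r,t',(v@[c,k]).round(1),(v@[-k,c]).round(1),'tip z',(p[2]-ctrl.tcp_to_tips).round(1),'F',s['ft_force'].round(1),'t',round(s['clock'],2),'j',s['joint_positions'].round(2))
E
python3 -c "
from m import *;rt(11.7);print(ctrl.tcp_to_tips,ctrl.read_state()['gripper_width'])"
```

```text
pos [160.4 552.  255.9] yaw [-179.9    0.   163.8] r,t -276.4 616.0 tip z 230.9 F [0.9 0.7 0.2] t 0.1 j [-1.33  0.71 -0.03  1.48  0.02  0.95 -0.08]
25.0 85.64365097709397
```

All six keys are needed in each row.

Call:
apply_moves(
  deltas=[
    {"tx": -30,"ty": -15,"tz": 0,"ax": 0,"ay": 0,"az": 0},
    {"tx": -31,"ty": -15,"tz": 0,"ax": 0,"ay": 0,"az": 0},
    {"tx": -31,"ty": -15,"tz": 0,"ax": 0,"ay": 0,"az": 0},
    {"tx": -31,"ty": -15,"tz": 0,"ax": 0,"ay": 0,"az": 0},
    {"tx": -31,"ty": -15,"tz": 0,"ax": 0,"ay": 0,"az": 0},
    {"tx": -31,"ty": -15,"tz": 0,"ax": 0,"ay": 0,"az": 0},
    {"tx": -31,"ty": -15,"tz": 0,"ax": 0,"ay": 0,"az": 0},
    {"tx": -31,"ty": -15,"tz": 0,"ax": 0,"ay": 0,"az": 0},
    {"tx": -31,"ty": -15,"tz": 0,"ax": 0,"ay": 0,"az": 0},
    {"tx": -31,"ty": -15,"tz": 0,"ax": 0,"ay": 0,"az": 0},
  ],
  gripper=0,
)

```text
clock: 0.93
eef_pos: [416.3, 320.5, 256.2]
tcp_rot: [-3.141, -0.0, 2.859]
ft_force: [0.7, 0.3, -0.0]
gripper_width: -0.0
```

Call:
apply_moves(
  deltas=[
    {"tx": -31,"ty": -15,"tz": 0,"ax": 0,"ay": 0,"az": 0},
    {"tx": -31,"ty": -15,"tz": 0,"ax": 0,"ay": 0,"az": 0},
    {"tx": -31,"ty": -15,"tz": 0,"ax": 0,"ay": 0,"az": 0},
    {"tx": -31,"ty": -15,"tz": 0,"ax": 0,"ay": 0,"az": 0},
    {"tx": -31,"ty": -15,"tz": 0,"ax": 0,"ay": 0,"az": 0},
    {"tx": -31,"ty": -15,"tz": 0,"ax": 0,"ay": 0,"az": 0},
    {"tx": -30,"ty": -15,"tz": 0,"ax": 0,"ay": 0,"az": 0},
    {"tx": -30,"ty": -15,"tz": 0,"ax": 0,"ay": 0,"az": 0},
    {"tx": -30,"ty": -15,"tz": 0,"ax": 0,"ay": 0,"az": 0},
    {"tx": -30,"ty": -15,"tz": 0,"ax": 0,"ay": 0,"az": 0},
  ],
)

```text
clock: 1.77
eef_pos: [668.1, 90.9, 256.1]
tcp_rot: [-3.141, -0.0, 2.859]
ft_force: [0.7, 0.3, 0.1]
gripper_width: 0.0
```

Call:
apply_moves(
  deltas=[
    {"tx": 0,"ty": 0,"tz": 0,"ax": 0,"ay": 0,"az": -7},
    {"tx": 0,"ty": 0,"tz": 0,"ax": 0,"ay": 0,"az": -7},
    {"tx": 0,"ty": 0,"tz": 0,"ax": 0,"ay": 0,"az": -7},
    {"tx": 0,"ty": 0,"tz": 0,"ax": 0,"ay": 0,"az": -7},
    {"tx": 0,"ty": 0,"tz": 0,"ax": 0,"ay": 0,"az": 0},
  ],
)

```text
clock: 2.18
eef_pos: [667.2, 92.2, 255.9]
tcp_rot: [3.141, -0.001, -2.93]
ft_force: [-0.5, 0.1, -0.4]
gripper_width: -0.3
```

```bash
python3 -c "
from m import *;rt(11.7);print(ctrl.tcp_to_tips,ctrl.read_state()['gripper_width'])"
```

```text
pos [667.2  92.2 255.9] yaw [ 180.    -0.  -167.9] r,t 126.6 63.0 tip z 230.9 F [-0.5  0.1 -0.4] t 2.18 j [-0.09  0.89 -0.25  1.05  0.2   1.23  1.46]
25.0 -0.34108969101615594
```

Call:
apply_moves(
  deltas=[
    {"tx": 0,"ty": 0,"tz": 28,"ax": 0,"ay": 0,"az": 0},
    {"tx": 0,"ty": 0,"tz": 28,"ax": 0,"ay": 0,"az": 0},
    {"tx": 0,"ty": 0,"tz": 28,"ax": 0,"ay": 0,"az": 0},
    {"tx": 0,"ty": 0,"tz": 28,"ax": 0,"ay": 0,"az": 0},
    {"tx": 0,"ty": 0,"tz": 28,"ax": 0,"ay": 0,"az": 0},
    {"tx": 0,"ty": 0,"tz": 28,"ax": 0,"ay": 0,"az": 0},
    {"tx": 0,"ty": 0,"tz": 28,"ax": 0,"ay": 0,"az": 0},
    {"tx": 0,"ty": 0,"tz": 0,"ax": 0,"ay": 0,"az": 0},
  ],
)

```text
clock: 2.85
eef_pos: [664.8, 91.9, 55.1]
tcp_rot: [-3.141, -0.008, -2.94]
ft_force: [-0.3, -0.6, -1.5]
gripper_width: -0.1
```

```bash
python3 -c "
from m import *;rt(11.7);d=shot('side','s1.png');cv2.imwrite('pics/s1c.png',cv2.resize(d['img'][110:340,250:530,::-1],None,fx=2.5,fy=2.5))"
```

```text
pos [664.8  91.9  55.1] yaw [-180.    -0.4 -168.4] r,t 124.2 63.3 tip z 30.1 F [-0.3 -0.6 -1.5] t 2.85 j [-0.1   1.12 -0.21  1.24  0.26  0.82  1.4 ]
```

View pics/s1c.png

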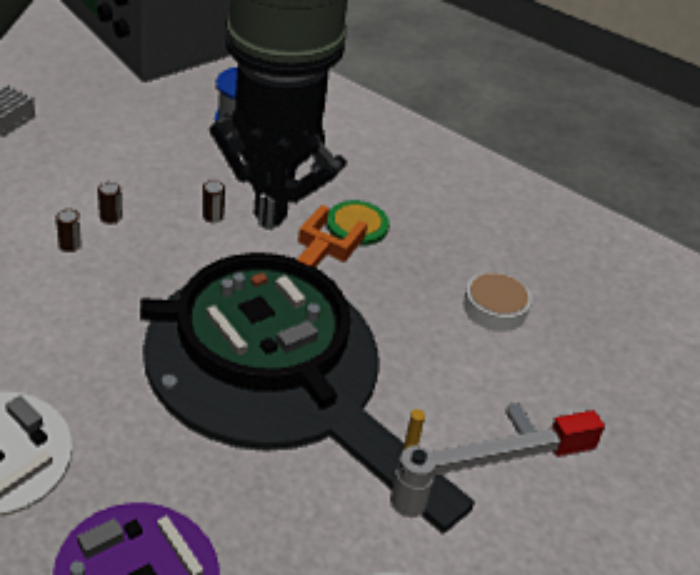

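The crop shows the shut fingertip at (268,208), on the outer counter-clockwise side of the fork and clear of the capacitors. I'll push along the arc.

Call:
apply_moves(
  deltas=[
    {"tx": 0,"ty": -8,"tz": 0,"ax": 0,"ay": 0,"az": 0},
    {"tx": 0,"ty": -8,"tz": -1,"ax": 0,"ay": 0,"az": 0},
    {"tx": 0,"ty": -7,"tz": -1,"ax": 0,"ay": 0,"az": 0},
    {"tx": -2.4,"ty": -8.5,"tz": -1,"ax": 0,"ay": 0,"az": 3.9},
    {"tx": -2.4,"ty": -8.5,"tz": 0,"ax": 0,"ay": 0,"az": 3.9},
    {"tx": -2.4,"ty": -8.5,"tz": 0,"ax": 0,"ay": 0,"az": 3.9},
    {"tx": -2.4,"ty": -8.5,"tz": 0,"ax": 0,"ay": 0,"az": 3.9},
    {"tx": -2.4,"ty": -8.5,"tz": 0,"ax": 0,"ay": 0,"az": 3.9},
    {"tx": -2.4,"ty": -8.5,"tz": 0,"ax": 0,"ay": 0,"az": 3.9},
  ],
)

```text
clock: 3.65
eef_pos: [688.9, 18.5, 64.8]
tcp_rot: [3.141, 0.002, 2.934]
ft_force: [-0.8, 0.4, 0.7]
gripper_width: 0.1
```

```bash
python3 -c "
from m import *;rt(11.7-23.4);d=shot('top','t1.png');print(arm(d,57))"
```

```text
pos [688.9  18.5  64.8] yaw [1.800e+02 1.000e-01 1.681e+02] r,t 127.3 40.3 tip z 39.8 F [-0.8  0.4  0.7] t 3.65 j [-0.02  1.12 -0.13  1.16  0.15  0.86  1.19]
[]
```

Call:
apply_moves(
  deltas=[
    {"tx": -2.2,"ty": -8.5,"tz": 1,"ax": 0,"ay": 0,"az": 3.9},
    {"tx": -2.2,"ty": -8.5,"tz": 1,"ax": 0,"ay": 0,"az": 3.9},
    {"tx": -2.2,"ty": -8.5,"tz": 1,"ax": 0,"ay": 0,"az": 3.9},
    {"tx": -2.2,"ty": -8.5,"tz": 1,"ax": 0,"ay": 0,"az": 3.9},
    {"tx": -2.2,"ty": -8.5,"tz": 1,"ax": 0,"ay": 0,"az": 3.9},
    {"tx": -2.2,"ty": -8.5,"tz": 0,"ax": 0,"ay": 0,"az": 3.9},
  ],
)

```text
clock: 4.2
eef_pos: [682.2, -33.0, 59.3]
tcp_rot: [3.141, 0.001, 2.528]
ft_force: [0.9, 0.8, -0.5]
gripper_width: -0.1
```

```bash
python3 -c "
from m import *;rt(11.7-46.8);d=shot('side','s2.png');print(arm(d,55));cv2.imwrite('pics/s2c.png',cv2.resize(d['img'][110:340,250:530,::-1],None,fx=2.5,fy=2.5))"
```

```text
pos [682.2 -33.   59.3] yaw [1.799e+02 1.000e-01 1.449e+02] r,t 125.0 41.7 tip z 34.3 F [ 0.9  0.8 -0.5] t 4.2 j [ 0.02  1.12 -0.04  1.2   0.04  0.83  0.93]
[(np.int32(22), array([387.5, 196.1]), array([695.3,  34.8])), (np.int32(218), array([404.5, 226. ]), array([645.4, -49.6]))]
```

View pics/s2c.png

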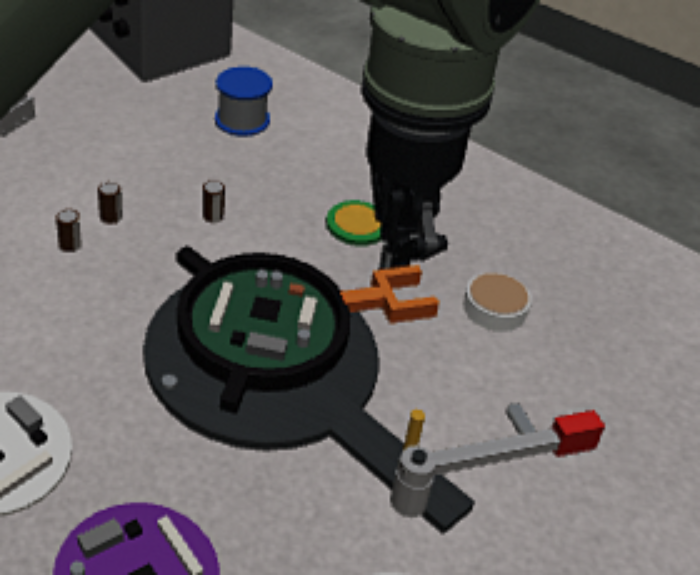

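The crop shows the fork turned to about (400,290), with the finger behind it at (395,262). From the orange centroid it now points along -31°, so about 40° remain. I'll continue more slowly.

Call:
apply_moves(
  deltas=[
    {"tx": -2.1,"ty": -7,"tz": 0,"ax": 0,"ay": 0,"az": 3.2},
    {"tx": -2.1,"ty": -7,"tz": 0,"ax": 0,"ay": 0,"az": 3.2},
    {"tx": -2.1,"ty": -7,"tz": 0,"ax": 0,"ay": 0,"az": 3.2},
    {"tx": -2.1,"ty": -7,"tz": 0,"ax": 0,"ay": 0,"az": 3.2},
    {"tx": -2.1,"ty": -7,"tz": 0,"ax": 0,"ay": 0,"az": 3.2},
    {"tx": -2.1,"ty": -7,"tz": 0,"ax": 0,"ay": 0,"az": 3.2},
    {"tx": -2.1,"ty": -7,"tz": 0,"ax": 0,"ay": 0,"az": 3.2},
    {"tx": -2.1,"ty": -7,"tz": 0,"ax": 0,"ay": 0,"az": 3.2},
    {"tx": -2.1,"ty": -7,"tz": 0,"ax": 0,"ay": 0,"az": 3.2},
    {"tx": 0,"ty": 0,"tz": 0,"ax": 0,"ay": 0,"az": 0},
  ],
)

```text
clock: 5.08
eef_pos: [648.0, -89.1, 59.2]
tcp_rot: [3.141, 0.001, 2.026]
ft_force: [0.6, -0.1, 0.3]
gripper_width: 0.0
```

```bash
cat >> m.py <<'E'
def fork(f=None):
    d=shot('side',f or 'tmp.png')
    hs=cv2.cvtColor(d['img'],cv2.COLOR_RGB2HSV);m=cv2.inRange(hs,(6,170,90),(19,255,255))
    out=[]
    n,l,st,c=cv2.connectedComponentsWithStats(m)
    for i in range(1,n):
        w=ray(d,c[i],55)[:2]-C
        if st[i,4]>=8 and np.hypot(*w)<170: out.append((st[i,4],c[i].round(1),np.degrees(np.arctan2(w[1],w[0])).round(1),np.hypot(*w).round(1)))
    print(out); return d
E
python3 -c "
from m import *;rt(11.7-75.6);d=fork('s3.png');cv2.imwrite('pics/s3c.png',cv2.resize(d['img'][150:340,330:530,::-1],None,fx=3,fy=3))"
```

```text
pos [648.  -89.1  59.2] yaw [180.    0.  116.1] r,t 124.8 41.3 tip z 34.2 F [ 0.6 -0.1  0.3] t 5.08 j [ 0.05  1.08  0.08  1.33 -0.1   0.73  0.62]
[(np.int32(39), array([393.1, 196.2]), np.float64(8.1), np.float64(149.5)), (np.int32(303), array([406.1, 245.1]), np.float64(-61.7), np.float64(101.6)), (np.int32(21), array([417.4, 243.9]), np.float64(-57.0), np.float64(122.7)), (np.int32(33), array([411.2, 256.8]), np.float64(-75.2), np.float64(118.7)), (np.int32(19), array([415.4, 283.2]), np.float64(-95.7), np.float64(158.6))]
```

View pics/s3c.png

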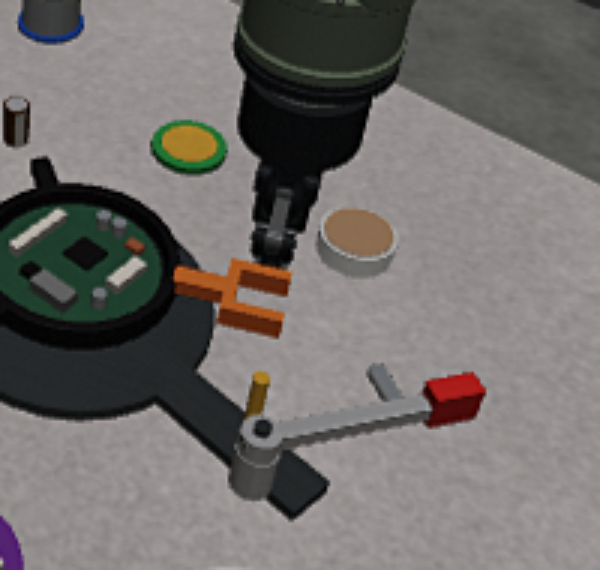

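The crop shows the fork prongs at (260,275) and (250,320), the finger behind them at (272,245), and the latch still swung out. About 10° remain.

Call:
apply_moves(
  deltas=[
    {"tx": -1.4,"ty": -4.7,"tz": 0,"ax": 0,"ay": 0,"az": 2.1},
    {"tx": -1.4,"ty": -4.7,"tz": 0,"ax": 0,"ay": 0,"az": 2.1},
    {"tx": -1.4,"ty": -4.7,"tz": 0,"ax": 0,"ay": 0,"az": 2.1},
    {"tx": -1.4,"ty": -4.7,"tz": 0,"ax": 0,"ay": 0,"az": 2.1},
    {"tx": 0,"ty": 0,"tz": 0,"ax": 0,"ay": 0,"az": 0},
  ],
)

```text
clock: 5.55
eef_pos: [632.4, -101.2, 58.4]
tcp_rot: [-3.141, 0.0, 1.878]
ft_force: [0.9, -0.4, 0.5]
gripper_width: 0.1
```

```bash
python3 -c "
from m import *
rt(-72.3);d=fork('s4.png')
o=dict(np.load('pics/s3.png.npz'))
for u in [(426.7,239.3),(424,256.7)]:
  v=ray(o,u,60)[:2]-C;print('prev tip',np.hypot(*v).round(1),np.degrees(np.arctan2(v[1],v[0])).round(1))
c=d['img'][215:305,370:470,::-1];
c=cv2.resize(c,None,fx=6,fy=6,interpolation=cv2.INTER_CUBIC)
for q in(0,):
  a=np.radians(-71.1)
  for t in(-15,15,-23,23):
    p=proj(d,[C[0]+140*np.cos(a)-t*np.sin(a),C[1]+140*np.sin(a)+t*np.cos(a),60]);x=((p-[370,215])*6).astype(int).tolist();cv2.circle(c,x,3,(255,0,0),-1)
cv2.imwrite('pics/s4c.png',c)"
```

```text
pos [ 632.4 -101.2   58.4] yaw [-180.     0.   107.6] r,t 124.2 40.5 tip z 33.4 F [ 0.9 -0.4  0.5] t 5.55 j [ 0.06  1.07  0.11  1.39 -0.15  0.69  0.54]
[(np.int32(39), array([392.2, 196.4]), np.float64(8.7), np.float64(147.7)), (np.int32(297), array([405.4, 250.8]), np.float64(-70.4), np.float64(103.6)), (np.int32(16), array([391.2, 250.9]), np.float64(-79.3), np.float64(80.2)), (np.int32(22), array([415.4, 283.2]), np.float64(-95.7), np.float64(158.6))]
prev tip 139.9 -52.2
prev tip 140.6 -71.9
```

View pics/s4c.png

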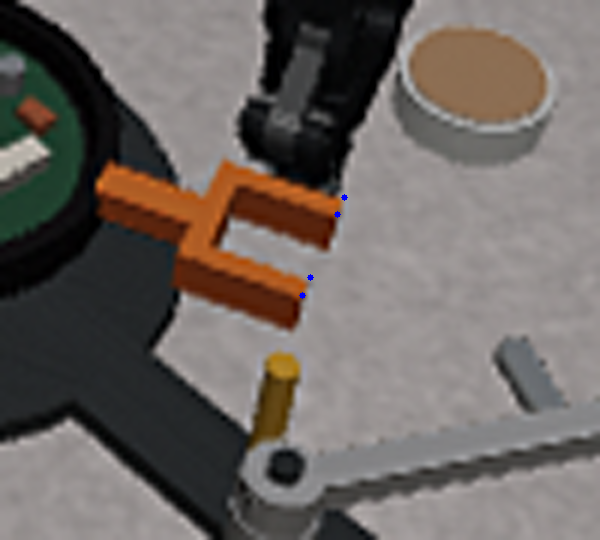

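The blue marks are the predicted prong-end corners for rotor 0. They fall on the real prong ends at (340,207) and (305,285), so the fork is within about 1° and the latch is still out. Next I'll back off, rise and go round to the outer side of the red end.

Call:
apply_moves(
  deltas=[
    {"tx": 0,"ty": 7,"tz": 0,"ax": 0,"ay": 0,"az": 0},
    {"tx": 0,"ty": 8,"tz": 0,"ax": 0,"ay": 0,"az": 0},
    {"tx": 0,"ty": 0,"tz": -22,"ax": 0,"ay": 0,"az": 0},
    {"tx": 0,"ty": 0,"tz": -22,"ax": 0,"ay": 0,"az": 0},
    {"tx": 0,"ty": 0,"tz": -22,"ax": 0,"ay": 0,"az": 0},
    {"tx": 0,"ty": 0,"tz": -22,"ax": 0,"ay": 0,"az": 0},
    {"tx": 0,"ty": 0,"tz": -10,"ax": 0,"ay": 0,"az": 0},
  ],
)

```text
clock: 6.18
eef_pos: [648.2, -95.8, 158.9]
tcp_rot: [3.139, 0.001, 1.882]
ft_force: [0.1, -0.3, 0.2]
gripper_width: -0.1
```

Call:
apply_moves(
  deltas=[
    {"tx": -19,"ty": -12,"tz": 0,"ax": 0,"ay": 0,"az": 0},
    {"tx": -19,"ty": -12,"tz": 0,"ax": 0,"ay": 0,"az": 0},
    {"tx": -19,"ty": -12,"tz": 0,"ax": 0,"ay": 0,"az": 0},
    {"tx": -19,"ty": -12,"tz": 0,"ax": 0,"ay": 0,"az": 0},
    {"tx": -19,"ty": -12,"tz": 0,"ax": 0,"ay": 0,"az": 0},
    {"tx": -19,"ty": -12,"tz": 0,"ax": 0,"ay": 0,"az": 0},
    {"tx": -19,"ty": -12,"tz": 0,"ax": 0,"ay": 0,"az": 0},
    {"tx": -19,"ty": -12,"tz": 0,"ax": 0,"ay": 0,"az": 0},
  ],
)

```text
clock: 6.85
eef_pos: [602.0, -270.8, 155.8]
tcp_rot: [-3.141, -0.0, 1.882]
ft_force: [-0.0, 0.2, 0.9]
gripper_width: 0.3
```

Call:
apply_moves(
  deltas=[
    {"tx": 0,"ty": 0,"tz": 0,"ax": 0,"ay": 0,"az": -7},
    {"tx": 0,"ty": 0,"tz": 0,"ax": 0,"ay": 0,"az": -7},
    {"tx": 0,"ty": 0,"tz": 0,"ax": 0,"ay": 0,"az": -7},
    {"tx": 0,"ty": 0,"tz": 0,"ax": 0,"ay": 0,"az": -7},
    {"tx": 0,"ty": 0,"tz": 0,"ax": 0,"ay": 0,"az": -7},
    {"tx": 0,"ty": 0,"tz": 0,"ax": 0,"ay": 0,"az": -7},
    {"tx": 0,"ty": 0,"tz": 0,"ax": 0,"ay": 0,"az": 0},
  ],
)

```text
clock: 7.43
eef_pos: [602.3, -270.0, 155.8]
tcp_rot: [3.141, -0.001, 2.621]
ft_force: [0.2, -0.1, -0.6]
gripper_width: 0.1
```

```bash
cat >> m.py <<'E'
P=np.array([521.,-170.5])
def pv(th):
    global C
    o=C;C=P;rt(th);C=o
E
python3 -c "
from m import *;pv(-30.6);d=fork('s5.png');print(red(d,54))"
```

```text
pos [ 602.3 -270.   155.8] yaw [180.   -0.  150.2] r,t 120.6 -44.2 tip z 130.8 F [ 0.2 -0.1 -0.6] t 7.43 j [ 0.42  0.96 -0.1   1.25  0.1   0.94  1.35]
[(np.int32(13), array([385.6, 196.2]), np.float64(13.6), np.float64(140.2)), (np.int32(17), array([399.1, 197.5]), np.float64(3.4), np.float64(154.5)), (np.int32(456), array([406.3, 252.8]), np.float64(-72.6), np.float64(106.9)), (np.int32(24), array([415.6, 283. ]), np.float64(-95.5), np.float64(158.5))]
[(np.int32(119), array([481.3, 278.7]), array([ 635.5, -229.8]))]
```

Call:
apply_moves(
  deltas=[
    {"tx": 0,"ty": 0,"tz": 20,"ax": 0,"ay": 0,"az": 0},
    {"tx": 0,"ty": 0,"tz": 21,"ax": 0,"ay": 0,"az": 0},
    {"tx": 0,"ty": 0,"tz": 21,"ax": 0,"ay": 0,"az": 0},
    {"tx": 0,"ty": 0,"tz": 21,"ax": 0,"ay": 0,"az": 0},
    {"tx": 0,"ty": 0,"tz": 0,"ax": 0,"ay": 0,"az": 0},
  ],
)

```text
clock: 7.9
eef_pos: [600.8, -269.0, 69.4]
tcp_rot: [-3.141, -0.005, 2.61]
ft_force: [-0.2, 1.0, -0.5]
gripper_width: -0.2
```

Call:
apply_moves(
  deltas=[
    {"tx": 0,"ty": 6,"tz": 0,"ax": 0,"ay": 0,"az": 0},
    {"tx": 0,"ty": 6,"tz": 0,"ax": 0,"ay": 0,"az": 0},
    {"tx": 0,"ty": 6,"tz": 0,"ax": 0,"ay": 0,"az": 0},
    {"tx": -1.5,"ty": 8.4,"tz": 0,"ax": 0,"ay": 0,"az": -4},
    {"tx": -1.5,"ty": 8.4,"tz": 0,"ax": 0,"ay": 0,"az": -4},
    {"tx": -1.5,"ty": 8.4,"tz": 0,"ax": 0,"ay": 0,"az": -4},
    {"tx": -1.5,"ty": 8.4,"tz": 0,"ax": 0,"ay": 0,"az": -4},
    {"tx": -1.5,"ty": 8.4,"tz": 0,"ax": 0,"ay": 0,"az": -4},
  ],
)

```text
clock: 8.57
eef_pos: [635.2, -217.6, 74.6]
tcp_rot: [-3.141, 0.002, 2.966]
ft_force: [-0.7, -0.9, 0.6]
gripper_width: -0.1
```

```bash
python3 -c "
from m import *;pv(-10.6);d=fork('s6.png');print(red(d,54));cv2.imwrite('pics/s6c.png',cv2.resize(d['img'][180:340,360:560,::-1],None,fx=3,fy=3))"
```

```text
pos [ 635.2 -217.6   74.6] yaw [-1.8e+02  1.0e-01  1.7e+02] r,t 121.0 -25.3 tip z 49.6 F [-0.7 -0.9  0.6] t 8.57 j [ 0.35  1.08 -0.17  1.24  0.21  0.83  1.53]
[(np.int32(8), array([385.4, 195. ]), np.float64(14.4), np.float64(143.5)), (np.int32(13), array([399.8, 198.5]), np.float64(2.3), np.float64(152.6)), (np.int32(501), array([406.5, 253. ]), np.float64(-72.7), np.float64(107.4)), (np.int32(31), array([415.5, 282.7]), np.float64(-95.3), np.float64(157.9))]
[(np.int32(67), array([464.7, 263.4]), array([ 645.9, -189.4]))]
```

View pics/s6c.png

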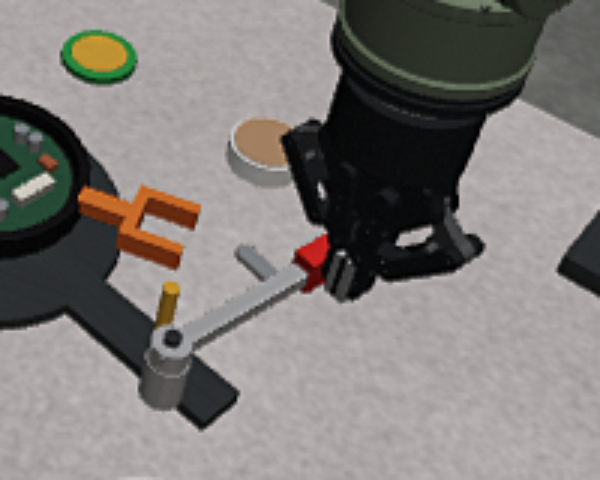

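The crop shows the fingertip at (345,275) on the outer face of the red block at (312,262), the latch swinging in, and the fork still at rest. I'll continue.

Call:
apply_moves(
  deltas=[
    {"tx": -1.5,"ty": 8.4,"tz": 1,"ax": 0,"ay": 0,"az": -4},
    {"tx": -1.5,"ty": 8.4,"tz": 1,"ax": 0,"ay": 0,"az": -4},
    {"tx": -1.5,"ty": 8.4,"tz": 1,"ax": 0,"ay": 0,"az": -4},
    {"tx": -1.5,"ty": 8.4,"tz": 1,"ax": 0,"ay": 0,"az": -4},
    {"tx": -1.5,"ty": 8.4,"tz": 0,"ax": 0,"ay": 0,"az": -4},
    {"tx": -0.7,"ty": 4.2,"tz": 0,"ax": 0,"ay": 0,"az": -2},
    {"tx": -0.7,"ty": 4.2,"tz": 0,"ax": 0,"ay": 0,"az": -2},
    {"tx": 0,"ty": 0,"tz": 0,"ax": 0,"ay": 0,"az": 0},
  ],
)

```text
clock: 9.28
eef_pos: [643.3, -167.8, 69.8]
tcp_rot: [-3.141, 0.001, -2.9]
ft_force: [0.5, 0.6, 0.8]
gripper_width: 0.0
```

```bash
python3 -c "
from m import *;pv(13.4);d=fork('s7.png');print(red(d,54));cv2.imwrite('pics/s7c.png',cv2.resize(d['img'][180:340,360:560,::-1],None,fx=3,fy=3))"
```

```text
pos [ 643.3 -167.8   69.8] yaw [-180.     0.  -166.1] r,t 119.6 -25.7 tip z 44.8 F [0.5 0.6 0.8] t 9.28 j [ 0.32  1.09 -0.27  1.27  0.32  0.82  1.78]
[(np.int32(12), array([385.5, 196.3]), np.float64(13.5), np.float64(139.4)), (np.int32(16), array([399.1, 197.5]), np.float64(3.4), np.float64(154.3)), (np.int32(494), array([406.4, 252.9]), np.float64(-72.8), np.float64(107.1)), (np.int32(31), array([415.6, 282.3]), np.float64(-95.0), np.float64(157.5))]
[(np.int32(78), array([442.6, 249. ]), array([ 647.7, -139.9]))]
```

View pics/s7c.png

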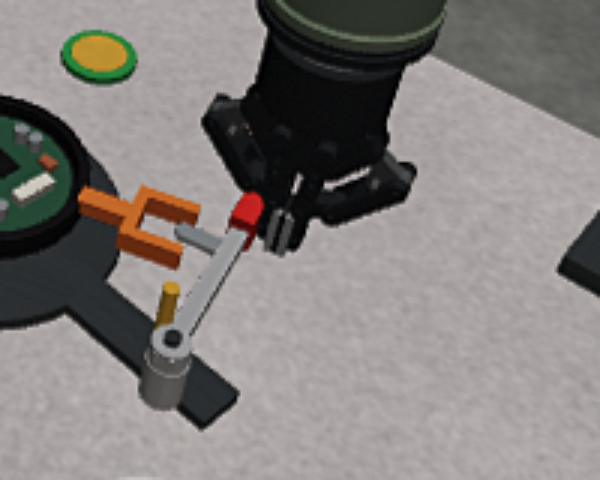

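The crop shows the nose tip at (180,232), lined up with the middle of the fork gap. About 9° remain, so I'll push gently until it is against the stop.

Call:
apply_moves(
  deltas=[
    {"tx": -0.7,"ty": 4.2,"tz": 0,"ax": 0,"ay": 0,"az": -2},
    {"tx": -0.7,"ty": 4.2,"tz": 0,"ax": 0,"ay": 0,"az": -2},
    {"tx": -0.7,"ty": 4.2,"tz": 0,"ax": 0,"ay": 0,"az": -2},
    {"tx": -0.4,"ty": 2.1,"tz": 0,"ax": 0,"ay": 0,"az": -1},
    {"tx": -0.4,"ty": 2.1,"tz": 0,"ax": 0,"ay": 0,"az": -1},
    {"tx": 0,"ty": 0,"tz": 0,"ax": 0,"ay": 0,"az": 0},
  ],
)

```text
clock: 9.83
eef_pos: [641.4, -152.9, 69.5]
tcp_rot: [-3.139, 0.0, -2.76]
ft_force: [3.9, -6.8, -2.3]
gripper_width: 0.0
```

Call:
apply_moves(
  deltas=[
    {"tx": 0,"ty": 1,"tz": 0,"ax": 0,"ay": 0,"az": 0},
    {"tx": 0,"ty": 1,"tz": 0,"ax": 0,"ay": 0,"az": 0},
    {"tx": 0,"ty": 0,"tz": 0,"ax": 0,"ay": 0,"az": 0},
  ],
)

```text
clock: 10.08
eef_pos: [641.1, -152.5, 69.7]
tcp_rot: [-3.137, 0.001, -2.762]
ft_force: [8.9, -14.8, -5.1]
gripper_width: -0.0
```

```bash
python3 -c "
from m import *;pv(18.9);d=fork('s8.png');print(red(d,54));cv2.imwrite('pics/s8c.png',cv2.resize(d['img'][200:320,370:490,::-1],None,fx=5,fy=5,interpolation=cv2.INTER_CUBIC))"
```

```text
pos [ 641.1 -152.5   69.7] yaw [-1.797e+02  1.000e-01 -1.583e+02] r,t 119.5 -21.8 tip z 44.7 F [  8.9 -14.8  -5.1] t 10.08 j [ 0.31  1.08 -0.29  1.3   0.37  0.81  1.86]
[(np.int32(10), array([385.6, 195.3]), np.float64(14.1), np.float64(142.8)), (np.int32(16), array([399.1, 197.5]), np.float64(3.4), np.float64(154.3)), (np.int32(494), array([406.5, 253. ]), np.float64(-72.7), np.float64(107.3)), (np.int32(30), array([415.6, 282.2]), np.float64(-95.0), np.float64(157.3))]
[(np.int32(73), array([435.4, 246.4]), array([ 643.2, -126.2]))]
```

View pics/s8c.png

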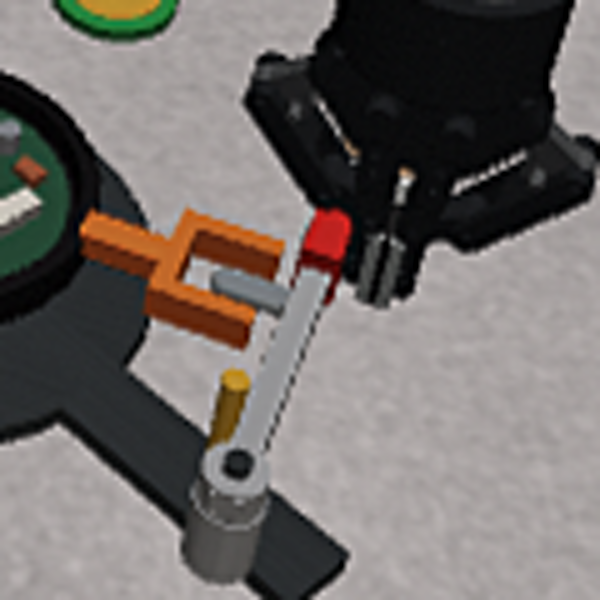

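```bash
python3 -c "
from m import *
d=dict(np.load('pics/s8.png.npz'))
for q in(0,.06,.1):
  a=W-q;u=np.array([np.cos(a),np.sin(a)]);n=np.array([-u[1],u[0]]);f=lambda r,t,z:((proj(d,[*(P+r*u+t*n),z])-[370,200])*5).round(0).tolist()
  print(q,'nose tip',f(90,36,52),'red inner-top corners',f(106,8,68),f(138,8,68),'pivot',f(0,0,62))
"
```

```text
0 nose tip [212.0, 275.0] red inner-top corners [302.0, 243.0] [324.0, 189.0] pivot [238.0, 463.0]
0.06 nose tip [227.0, 276.0] red inner-top corners [318.0, 248.0] [345.0, 196.0] pivot [238.0, 463.0]
0.1 nose tip [238.0, 277.0] red inner-top corners [330.0, 252.0] [359.0, 201.0] pivot [238.0, 463.0]
```

The crop shows the nose tip at (212,277) inside the fork and the red inner edge at (303,240). The prediction for latch 0 is (212,275) and (302,243), so the latch is home, and the push stalled at about 17 N. I'll back off and rise.

Call:
apply_moves(
  deltas=[
    {"tx": 0,"ty": -6,"tz": 0,"ax": 0,"ay": 0,"az": 0},
    {"tx": 0,"ty": -10,"tz": 0,"ax": 0,"ay": 0,"az": 0},
    {"tx": 0,"ty": -15,"tz": 0,"ax": 0,"ay": 0,"az": 0},
    {"tx": 0,"ty": 0,"tz": -25,"ax": 0,"ay": 0,"az": 0},
    {"tx": 0,"ty": 0,"tz": -30,"ax": 0,"ay": 0,"az": 0},
    {"tx": 0,"ty": -25,"tz": -30,"ax": 0,"ay": 0,"az": 0},
    {"tx": 0,"ty": -30,"tz": -30,"ax": 0,"ay": 0,"az": 0},
    {"tx": 0,"ty": -30,"tz": -20,"ax": 0,"ay": 0,"az": 0},
    {"tx": 0,"ty": 0,"tz": 0,"ax": 0,"ay": 0,"az": 0},
  ],
)

```text
clock: 10.88
eef_pos: [684.9, -263.2, 208.6]
tcp_rot: [-3.134, 0.005, -2.767]
ft_force: [0.3, 0.5, -0.8]
gripper_width: -0.2
```

```bash
python3 -c "
from m import *;pv(18.9);d=fork('s9.png');r=red(d,54);print(r)
t=shot('top','t9.png');print('top',arm(t,57),red(t,68))
o=dict(np.load('pics/t0.png.npz'))
c=d['img'][200:320,370:490,::-1].copy();c=cv2.resize(c,None,fx=5,fy=5,interpolation=cv2.INTER_CUBIC)
f=lambda img:cv2.resize(img[100:330,160:500,::-1],None,fx=1.2,fy=1.2)
cv2.imwrite('pics/s9c.png',c)
v=np.array(red(t,68)[0][2])-P;print('latch q',W-np.arctan2(v[1],v[0]),np.hypot(*v))"
```

```text
pos [ 684.9 -263.2  208.6] yaw [-179.6    0.3 -158.5] r,t 125.1 -140.8 tip z 183.6 F [ 0.3  0.5 -0.8] t 10.88 j [ 0.42  1.06 -0.35  0.79  0.31  1.32  2.11]
[(np.int32(17), array([387.2, 195.1]), np.float64(13.1), np.float64(145.5)), (np.int32(16), array([399.1, 197.5]), np.float64(3.4), np.float64(154.3)), (np.int32(477), array([406.4, 252.9]), np.float64(-72.7), np.float64(107.2)), (np.int32(25), array([415.5, 282.3]), np.float64(-95.1), np.float64(157.3))]
[(np.int32(94), array([436.1, 245.3]), array([ 646.9, -125.4]))]
top [(np.int32(226), array([409.3, 199.1]), array([589.3, -92.5])), (np.int32(11), array([377.6, 197.9]), array([590.3, -19.1]))] [(np.int32(83), array([426.4, 179.3]), array([ 634.9, -130.4]))]
latch q -0.008644458979571723 120.7527225365954
```

View pics/s9c.png

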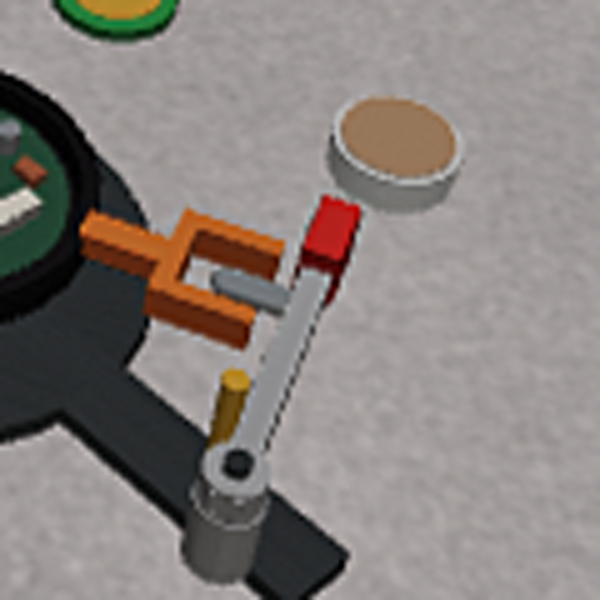

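The picture shows the nose at (245,288) in the fork, the arm against the yellow stop at (235,385), and the gripper away. From the top view the latch is at about -0.01 rad and the fork at -71.1°, so rotor is about 0.

```bash
python3 -c "
from rig import ctrl;print(ctrl.finish_job())"
```

```text
the job is handed in; nothing more can be done
None
```

The job is done and handed in at about 11 s on the clock; no verdict is reported. I pushed the orange fork clockwise about 83° with the shut fingertip until it faced the latch. Then I went round over the top and pushed the red end in until the latch stopped against the yellow post. The nose is in the fork, and I withdrew the gripper well clear.

**Last checks**
- **Rotor:** the top view put the fork at -71.1° against the -71.1° wanted, so about 0 rad. The cruder side-view colour centroid read -72.7°, about 1.6° off but within tolerance.
- **Latch:** about -0.01 rad from the red block in the top view. The side view agreed, with the nose tip within 2 pixels (5× crop) of its predicted home place. The inward push stalled at about 17–18 N.
- **Gripper:** residual wrist force was under 1 N with the gripper raised away.
- **Not measured:** I did not re-measure the board or the loose things at the end. The lid, the tin and the part of the board in the last crop looked in place.

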